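# Dry-lay a mitred picture frame and try the resin corner

### The job

Lay out the picture frame dry on the teak board, flat and face up, with the clamped rail as its near side: the other long mitred rail opposite it, and the two short mitred rails between their ends, left and right, all with the longer edge outwards so that the mitres face each other and no corner stands open by more than about a finger's width (15 mm). Then set the white resin corner flat on top of the far left joint as seen from the robot, its block over the joint and its two arms lying along the two rails. Leave the square-cut offcut and the wall hook where they are.

Things in the scene. Friction and masses are not known exactly. Their poses are not given: they have to be found in the camera images.
- clamped_rail: Rail like long_rail, fixed on the teak board under the toggle clamp: the frame's near side. Origin: underside, middle of width and length; x along the rail, +y to the longer (outer) edge. +y faces the clamp and robot, +x the robot's left (up to 12 degrees off). With all joints shut tight the long rail's origin is at x 0, y -156 mm in this frame, the short rails' at x +108 (left) and -108 (right), y -78 mm, all z 0.
- long_rail: Pale wood moulding 24 mm wide, 20 mm high, flat top, 45 degree mitred ends: longer edge 240 mm, shorter 192 mm. The edge away from +y is a lip 6 mm wide, 6 to 15 mm above the underside, over the rebate. Origin: underside, middle of width and length; x along the rail, +y to the longer (outer) edge, z up. Loose on the bench, about 60 g.
- short_rail_a: Pale wood moulding 24 mm wide, 20 mm high, flat top, 45 degree mitred ends: longer edge 180 mm, shorter 132 mm. Lip as on long_rail. Origin: underside, middle of width and length; x along the rail, +y to the longer (outer) edge, z up. Loose on the bench, about 45 g. The two short rails are alike; either may go left or right.
- short_rail_b: Same as short_rail_a. Pale wood moulding 24 mm wide, 20 mm high, flat top, 45 degree mitred ends: longer edge 180 mm, shorter 132 mm. Lip as on long_rail. Origin: underside, middle of width and length; x along the rail, +y to the longer (outer) edge, z up. Loose on the bench, about 45 g.
- resin_corner: Loose white resin corner ornament, about 50 g: a square block 24 x 24 mm, 22 mm high (plus a 3.5 mm knob), with two leaf arms at a right angle, 20 mm wide, 8 mm thick, reaching 56 mm from the block's centre. Flat underside. Origin: centre of the block's underside; arms along +x and +y, z up. Grip the block above the arms.
- teak_board: Fixed teak board, 290 mm (away from the robot) by 300 mm, 20 mm thick; the frame is laid on it. The toggle clamp with red grip is bolted at its near edge, up to 82 mm above the bench, its handle towards the robot. Origin: underside, 20 mm beyond the board's centre; x away from the robot, y to the robot's left, z up; top at z 20 mm.
- offcut: Waste piece of the same moulding, 160 mm long, both ends sawn square. Loose on the bench; stays where it is. Origin: underside, middle of width and length; x along it.
- wall_hook: Small chrome wall hook: 58 x 22 mm plate with an upturned hook, 40 mm high. Loose on the bench; stays where it is. Origin: centre of the plate's underside; x along the plate.
Not all that is in view belongs to the job. Leave any orange or turquoise look-alike of the long_rail alone.

How it is judged:
At the end, for the whole second after the job is handed in: The loose mitred rails lie flat on the board, longer edges out, square within 0.1 rad, each -8 to +13 mm from tight shut against its neighbours; the resin corner lies flat on the far left joint within 13 mm, arms along the rails within 0.2 rad; all at rest; offcut and hook moved under 20 mm (z of long_rail in the frame of clamped_rail between -0.004 and 0.004 m and angle between long_rail's own z axis and vertical below 0.06 rad and angle between the x axis of long_rail and the x axis of clamped_rail, either way round below 0.1 rad and y of clamped_rail in the frame of long_rail below -0.1 m and (((z of short_rail_a in the frame of clamped_rail between -0.004 and 0.004 m and angle between each of short_rail_a, short_rail_b's own z axis and vertical below 0.06 rad and x of short_rail_a in the frame of clamped_rail between 0.1 and 0.121 m and y of short_rail_a in the frame of clamped_rail between -0.091 and -0.07 m and angle between the x axis of short_rail_a and the y axis of clamped_rail, either way round below 0.1 rad and y of clamped_rail in the frame of short_rail_a below -0.05 m and x of long_rail in the frame of short_rail_a between 0.07 and 0.091 m and y of long_rail in the frame of short_rail_a between -0.121 and -0.1 m and z of short_rail_b in the frame of clamped_rail between -0.004 and 0.004 m and x of short_rail_b in the frame of clamped_rail between -0.121 and -0.1 m and y of short_rail_b in the frame of clamped_rail between -0.091 and -0.07 m) and (angle between the x axis of short_rail_b and the y axis of clamped_rail, either way round below 0.1 rad and y of clamped_rail in the frame of short_rail_b below -0.05 m and x of long_rail in the frame of short_rail_b between -0.091 and -0.07 m and y of long_rail in the frame of short_rail_b between -0.121 and -0.1 m and x of resin_corner in the frame of short_rail_a between 0.064 and 0.094 m and y of resin_corner in the frame of short_rail_a between -0.013 and 0.013 m)) or ((z of short_rail_b in the frame of clamped_rail between -0.004 and 0.004 m and angle between each of short_rail_b, short_rail_a's own z axis and vertical below 0.06 rad and x of short_rail_b in the frame of clamped_rail between 0.1 and 0.121 m and y of short_rail_b in the frame of clamped_rail between -0.091 and -0.07 m and angle between the x axis of short_rail_b and the y axis of clamped_rail, either way round below 0.1 rad and y of clamped_rail in the frame of short_rail_b below -0.05 m and x of long_rail in the frame of short_rail_b between 0.07 and 0.091 m and y of long_rail in the frame of short_rail_b between -0.121 and -0.1 m and z of short_rail_a in the frame of clamped_rail between -0.004 and 0.004 m and x of short_rail_a in the frame of clamped_rail between -0.121 and -0.1 m and y of short_rail_a in the frame of clamped_rail between -0.091 and -0.07 m) and (angle between the x axis of short_rail_a and the y axis of clamped_rail, either way round below 0.1 rad and y of clamped_rail in the frame of short_rail_a below -0.05 m and x of long_rail in the frame of short_rail_a between -0.091 and -0.07 m and y of long_rail in the frame of short_rail_a between -0.121 and -0.1 m and x of resin_corner in the frame of short_rail_b between 0.064 and 0.094 m and y of resin_corner in the frame of short_rail_b between -0.013 and 0.013 m))) and x of resin_corner in the frame of long_rail between -0.123 and -0.095 m and y of resin_corner in the frame of long_rail between -0.013 and 0.013 m and z of resin_corner in the frame of long_rail between 0.016 and 0.024 m and angle between resin_corner's own z axis and vertical below 0.08 rad and angle between the y axis of resin_corner and the x axis of long_rail, either way round below 0.2 rad and x of clamped_rail in the frame of resin_corner above 0.1 m and y of clamped_rail in the frame of resin_corner above 0.06 m and linear speed of each of long_rail, short_rail_a, short_rail_b, resin_corner below 0.01 m/s); the robot touches nothing.
It fails at once if the offcut is pushed more than 20 mm from where it lay (distance of offcut from where it was at the start of the episode above 0.02 m).
It fails at once if the wall hook is pushed more than 20 mm from where it lay (distance of wall_hook from where it was at the start of the episode above 0.02 m).
It also fails if it takes over 106 s, if anything falls off the work surface, if the arm or the gripper's body presses on something with over 40 N, if the wrist force passes 120 N, or if a joint passes its speed limit or range.

### The arm

A 7-joint arm with a two-finger parallel gripper is mounted at the origin on the work surface. World frame = base frame: x ahead of the robot, y to its left, z up, the work surface at z = 0. Lengths are in m, angles in rad, forces in N, time in s.
With the tool pointing down it reaches from about 0.425 to 0.925 m from the base axis. Payload 6.8 kg.
Tool frame: the origin (TCP) lies between the finger pads; the fingertips stand 11 mm ahead of it and the grasp point (between the pads) lies 8 mm behind it; z points along the fingers, y is the line along which they close (so a half turn about z gives the same grasp; the last joint's range is limited). The gripper opens to 85 mm and grips with 20 to 120 N. Pads are 22 mm wide; open, the fingers measure 114 mm over their backs; the gripper's body (76 mm by 85 mm) begins 54 mm behind the grasp point. The pads swing forward as they close: fully open they stand 13 mm farther back than shut.
Start: joints at [1.017, 0.477, 0.022, 1.555, -0.011, 1.109, -0.083], TCP at [0.291, -0.609, 0.242] pointing down, gripper open.
Joint ranges: [-2.96, 2.96], [-0.34, 2.1], [-1.41, 1.46], [0.24, 2.44], [-1.37, 4.51], [0.17, 1.92], [-2.96, 2.96]. Speed limits (rad/s): [2.39, 2.39, 3.14, 3.14, 3.14, 3.14, 3.14].

### API

Orientations are given as a rotation vector (axis times angle).
In Python, from bench import r gives the robot as it stands.
- The arm moves only by the tool send_rows, never from a script. Its argument "deltas" is a list of rows, each an object of numbers: "dx", "dy", "dz": the shift along the world's x, y, z in mm; "rx", "ry", "rz": the turn, a rotation vector about the world's x, y, z in degrees. A call has 1 to 5 rows; each row is the pose to reach, as a shift and turn from the pose commanded when the call began; what a row does not reach only later rows make up. A row lasts 1/12 s, in which the tool goes at most 41.7 mm and 7.16 degrees, less where a joint would pass 70% of its speed; a pose out of reach is approached as far as the arm can. A call with a gripper value outside its range is refused whole. "jaw" is the finger opening in mm, from 0 to 85.4, set as the call begins (left out, the last holds). The fingers move at their own pace and stop on an object; "newtons" is the grip in N (left out, the last holds). Time passes only in rows, so rows that repeat a pose let the fingers close. It gives the time, the measured TCP pose, the force, the opening and the grip force at its end, in the units of the state.
- r.get_obs(): the state, without advancing time (a new reading comes with each control period).
- r.grab_frame(name): name is "side" or "top"; returns a dict with "frame" (384x512x3 uint8, blue, green, red), "z_map" (384x512 float32, m along the optical axis (not along the pixel's ray), 0 where there is no reading), "vertical_fov" (degrees; the focal length in pixels is half the picture's height over the tangent of half this angle, whatever the lens; pixels are square), "cx", "cy" (the principal point, pixels), "xyz" and "orientation" of the camera in the world. Camera axes: x right, y down, z forward; pixel columns grow to the right and rows downward; lengths in m; the calibration is good to about 2 mm. A picture is of the moment at which its call begins.
- r.hand_in(): hands the job in; it is judged then, once.
The state is a dict: "clock": time; "joints": joint angles; "qvel": joint speeds; "tau": joint torques, N m; "tcp_pos": TCP position; "orientation": TCP orientation; "contact_force": force on the tool from outside, world axes, zero at the start; "moment": the same for the moment, N m; "grip_width": finger opening in m; "gripper_force": force on a finger pad.
Only numpy, scipy, OpenCV 4.12 (cv2) and the standard library are available. Lean on these libraries where they do the work, as an engineer would, in place of code of your own. Each camera call takes 0.05 s, during which the arm holds its last target. There are 200 camera calls.

## Working session

There is one attempt and no reset: what is moved stays moved. The work goes in short steps, Python scripts to look and compute and a tool call to move; the robot and the scene stay as the last step left them, time stands still between calls to the robot, and variables do not carry over. Pictures are saved under pics/ and viewed, at most 14 in all, crops included, and the job is handed in when it is done.

Besides the shell and the picture viewer there is one more tool, called after "Request:" as name(argument=value, ...) on one line, values as JSON. send_rows: Moves the arm, as the interface text tells. Its arguments: {"type":"object","properties":{"deltas":{"type":"array","items":{"type":"object","properties":{"dx":{"type":"number"},"dy":{"type":"number"},"dz":{"type":"number"},"rx":{"type":"number"},"ry":{"type":"number"},"rz":{"type":"number"}}}},"jaw":{"type":"number"},"newtons":{"type":"number"}},"required":["deltas"]}

```bash
ls; mkdir -p pics
cat > h.py <<'E'
import numpy as np, cv2
from scipy.spatial.transform import Rotation as R
from bench import r
def grab(n):
    f=r.grab_frame(n); H=f["frame"].shape[0]
    f["f"]=H/2/np.tan(np.radians(f["vertical_fov"])/2)
    f["R"]=R.from_rotvec(f["orientation"]).as_matrix(); f["t"]=np.array(f["xyz"]); return f
def cloud(f):
    z=f["z_map"]; v,u=np.mgrid[:z.shape[0],:z.shape[1]]
    p=np.stack([(u-f["cx"])/f["f"]*z,(v-f["cy"])/f["f"]*z,z],-1)
    P=p@f["R"].T+f["t"]; P[z==0]=np.nan; return P
def ray(f,uv,h):
    uv=np.atleast_2d(np.asarray(uv,float)); d=np.c_[(uv[:,0]-f["cx"])/f["f"],(uv[:,1]-f["cy"])/f["f"],np.ones(len(uv))]@f["R"].T
    return f["t"]+d*((h-f["t"][2])/d[:,2])[:,None]
E
python3 - <<'E'
from h import *
o=r.get_obs(); print({k:np.round(v,3) for k,v in o.items()})
for n in("side","top"):
    f=grab(n); cv2.imwrite(f"pics/{n}0.png",cv2.resize(f["frame"],(800,600),interpolation=cv2.INTER_CUBIC)); print(n,f["t"],f["R"].round(3).tolist(),f["f"],f["cx"],f["cy"]);np.savez(f"{n}0.npz",**{k:f[k] for k in("frame","z_map","R","t","f","cx","cy")})
E
```

```text
pics
{'clock': np.float64(0.0), 'joints': array([ 1.017,  0.478,  0.022,  1.556, -0.011,  1.109, -0.083]), 'qvel': array([-0.001, -0.   ,  0.001,  0.002, -0.   ,  0.   ,  0.   ]), 'tau': array([-1.0000e-03, -5.9646e+01,  1.6080e+00, -2.8119e+01,  1.2000e-02,
        9.0000e-03, -0.0000e+00]), 'tcp_pos': array([ 0.291, -0.609,  0.241]), 'orientation': array([-3.062e+00, -6.940e-01,  1.000e-03]), 'contact_force': array([-0.293,  0.181,  0.387]), 'moment': array([-0.015,  0.004, -0.057]), 'gripper_force': np.float64(0.0), 'grip_width': np.float64(0.086)}
side [ 0.36485541 -0.98635973  0.98567387] [[0.997, -0.061, 0.057], [-0.083, -0.711, 0.699], [-0.002, -0.701, -0.713]] 409.6639135471012 252.0037189592516 198.18257917516976
top [ 0.36611446 -0.07052601  1.213794  ] [[0.029, -0.998, 0.064], [-1.0, -0.029, -0.003], [0.005, -0.064, -0.998]] 400.0493906668225 254.6403728912534 193.42193516171727
```

View pics/top0.png

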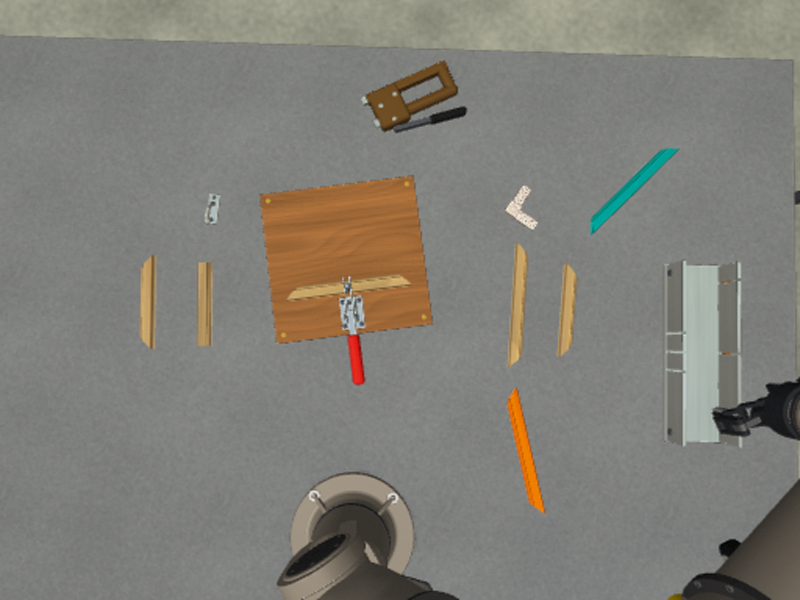

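View pics/side0.png

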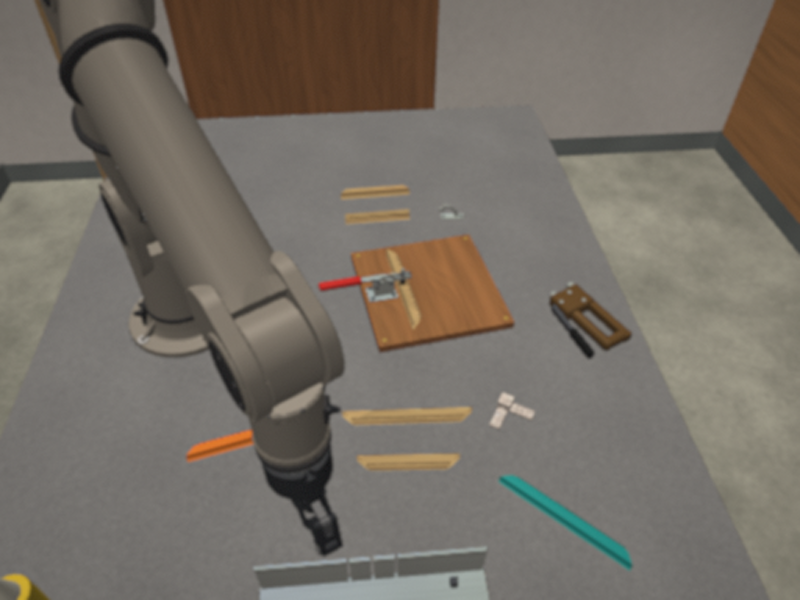

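The top view shows the clamped rail at about (350,288). The long rail is at (517,305), one short rail at (567,310) and the other at (148,303), with the offcut next to it at (205,305). The resin corner is at (520,208), the hook at (212,208) and the board centre at (346,260).

```bash
cat >> h.py <<'E'
def woods(f,lo=(12,60,120),hi=(24,200,255),amin=150):
    hsv=cv2.cvtColor(f["frame"],cv2.COLOR_BGR2HSV); m=cv2.inRange(hsv,lo,hi)
    m=cv2.morphologyEx(m,cv2.MORPH_CLOSE,np.ones((3,3)))
    return m,[c for c in cv2.findContours(m,cv2.RETR_EXTERNAL,cv2.CHAIN_APPROX_NONE)[0] if cv2.contourArea(c)>amin]
E
python3 - <<'E'
from h import *
f=dict(np.load("top0.npz")); P=cloud(f)
hsv=cv2.cvtColor(f["frame"],cv2.COLOR_BGR2HSV)
for u,v in[(331,195),(362,200),(94,190),(131,195),(240,180),(228,150),(200,185),(330,133),(225,130)]: print((u,v),hsv[v,u],P[v,u].round(3))
m,cs=woods(f)
for c in cs:
    (x,y),_,_=cv2.minAreaRect(c); mask=np.zeros(m.shape,np.uint8); cv2.drawContours(mask,[c],-1,1,-1)
    h=np.nanmedian(P[mask>0,2]); q=ray(f,cv2.boxPoints(cv2.minAreaRect(c)),h); print((round(x),round(y)),cv2.contourArea(c),h.round(4),np.nanpercentile(P[mask>0,2],[5,95]).round(3)); 
    a=cv2.approxPolyDP(c,3,True)[:,0]; print(a.tolist(),ray(f,a,h)[:,:2].round(3).tolist())
vis=np.hstack([cv2.resize(f["frame"][140:245,a:b],None,fx=s,fy=s,interpolation=cv2.INTER_CUBIC) for a,b,s in((80,145,4),(315,380,4),(170,270,4))])
cv2.imwrite("pics/crop1.png",vis[:,:800]);
E
```

```text
(331, 195) [ 19 124 194] [ 0.445 -0.303  0.02 ]
(362, 200) [ 19 121 196] [ 0.432 -0.395  0.022]
(94, 190) [ 18 120 195] [0.439 0.405 0.02 ]
(131, 195) [ 19 118 183] [0.427 0.293 0.025]
(240, 180) [ 19 124 195] [ 0.48 -0.03  0.04]
(228, 150) [ 14 166 155] [0.571 0.009 0.024]
(200, 185) [ 19 122 200] [0.461 0.087 0.043]
(330, 133) [ 14  42 219] [ 0.631 -0.296  0.026]
(225, 130) [ 14 166 172] [0.632 0.021 0.022]
(363, 198) 437.5 0.0196 [0.003 0.024]
[[363, 169], [356, 227], [366, 216], [368, 176]] [[0.526, -0.398], [0.351, -0.379], [0.385, -0.408], [0.505, -0.413]]
(130, 194) 449.5 0.0185 [0.004 0.024]
[[127, 168], [126, 220], [134, 221], [135, 168]] [[0.508, 0.311], [0.352, 0.306], [0.35, 0.282], [0.509, 0.287]]
(94, 193) 468.5 0.0186 [0.002 0.024]
[[96, 164], [90, 171], [89, 215], [98, 223]] [[0.517, 0.404], [0.496, 0.421], [0.364, 0.417], [0.341, 0.389]]
(331, 195) 576.5 0.0197 [0.005 0.025]
[[330, 155], [325, 234], [334, 220], [337, 163]] [[0.565, -0.298], [0.328, -0.287], [0.37, -0.313], [0.542, -0.319]]
(220, 166) 9076.0 0.0212 [0.017 0.037]
[[264, 113], [166, 125], [177, 219], [223, 213], [218, 210], [216, 195], [221, 189], [232, 191], [233, 209], [228, 212], [276, 206]] [[0.687, -0.096], [0.642, 0.199], [0.36, 0.154], [0.382, 0.018], [0.39, 0.033], [0.435, 0.041], [0.453, 0.027], [0.448, -0.006], [0.394, -0.011], [0.385, 0.003], [0.407, -0.139]]
```

View pics/crop1.png

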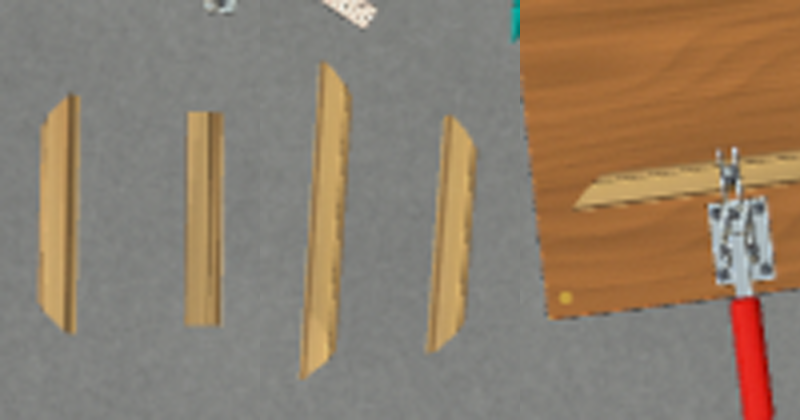

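The crop shows all the loose rails face up with the longer edge towards the board: left short rail's long edge on the right, right rails' long edges on the left. The clamped rail's longer edge faces the clamp.

```bash
cat >> h.py <<'E'
def rail(f,mask,h):
    """pixels of rail top -> centre, axis angle, extents (projected on plane h)"""
    v,u=np.nonzero(mask); Q=ray(f,np.c_[u,v],h)[:,:2]; c=Q.mean(0)
    w,V=np.linalg.eigh(np.cov((Q-c).T)); a=V[:,1]; a=a*np.sign(a[np.argmax(abs(a))]); n=np.array([-a[1],a[0]])
    s=(Q-c)@a; t=(Q-c)@n
    return c+a*(s.max()+s.min())/2+n*(t.max()+t.min())/2,c,np.degrees(np.arctan2(a[1],a[0])),np.ptp(s),np.ptp(t)
E
python3 - <<'E'
from h import *
f=dict(np.load("top0.npz")); P=cloud(f); hsv=cv2.cvtColor(f["frame"],cv2.COLOR_BGR2HSV)
m=cv2.inRange(hsv,(17,60,100),(24,200,255))>0
for n,(u0,u1,v0,v1),z0,z1 in(("right",(350,372,160,232),.013,.03),("long",(320,342,150,240),.013,.03),("left",(84,102,158,228),.013,.03),("clamped",(180,268,172,196),.032,.05)):
    k=np.zeros_like(m); k[v0:v1,u0:u1]=1; k&=m&(P[...,2]>z0)&(P[...,2]<z1)
    h=.04 if n=="clamped" else .02
    b,c,a,L,W=rail(f,k,h); print(n,k.sum(),"bbox",b.round(4),"cen",c.round(4),"ang",round(a,2),"L",L.round(3),"W",W.round(3))
    if n=="clamped":
        cc=max(cv2.findContours(k.astype(np.uint8),cv2.RETR_EXTERNAL,cv2.CHAIN_APPROX_NONE)[0],key=len)
        v,u=np.nonzero(k)
        cols=np.arange(u.min(),u.max()+1); 
        lo=np.array([v[u==x].max() if (u==x).any() else -1 for x in cols]); hi=np.array([v[u==x].min() if (u==x).any() else 999 for x in cols])
        for x,l,hh in list(zip(cols,lo,hi))[::5]: print(x,l,hh,ray(f,[[x,l+.5],[x,hh-.5]],.04)[:,:2].round(4).tolist())
        print(cols[[0,-1]],lo[[0,-1]],ray(f,[[cols[0]-.5,lo[0]],[cols[-1]+.5,lo[-1]]],.04).round(4))
w=(cv2.inRange(hsv,(0,0,190),(30,70,255))>0); w[:110]=0; w[160:]=0; w[:,:315]=0; w[:,350:]=0
v,u=np.nonzero(w); print("resin",w.sum(),np.nanpercentile(P[w,2],[5,50,90,98])); Q=P[w]; print("tall",np.nanmedian(Q[Q[:,2]>.017],0))
c=max(cv2.findContours(w.astype(np.uint8),0,1)[0],key=cv2.contourArea); a=cv2.approxPolyDP(c,2.,True)[:,0]; print(ray(f,a,.008)[:,:2].round(3).tolist())
q=R.from_rotvec(r.get_obs()["orientation"]).as_matrix(); print(q.round(3))
cv2.imwrite("pics/resin.png",cv2.resize(f["frame"][110:160,305:360],None,fx=8,fy=8,interpolation=cv2.INTER_CUBIC))
E
```

```text
right 406 bbox [ 0.4379 -0.3991] cen [ 0.4379 -0.3985] ang -3.66 L 0.174 W 0.025
long 564 bbox [ 0.4446 -0.3038] cen [ 0.4449 -0.3034] ang -2.72 L 0.235 W 0.025
left 395 bbox [0.4303 0.4053] cen [0.4289 0.4059] ang 2.83 L 0.174 W 0.024
clamped 514 bbox [0.4689 0.0206] cen [0.469  0.0212] ang 99.05 L 0.231 W 0.023
184 191 190 [[0.441, 0.1334], [0.4469, 0.1337]]
189 190 185 [[0.4444, 0.1189], [0.4621, 0.1196]]
194 190 183 [[0.4448, 0.1042], [0.4684, 0.1051]]
199 190 183 [[0.4453, 0.0895], [0.4689, 0.0904]]
204 189 182 [[0.4486, 0.0749], [0.4722, 0.0758]]
209 188 181 [[0.452, 0.0604], [0.4756, 0.0612]]
214 188 181 [[0.4524, 0.0457], [0.4761, 0.0465]]
219 187 181 [[0.4558, 0.0311], [0.4765, 0.0318]]
224 180 180 [[0.4769, 0.0171], [0.4799, 0.0172]]
229 185 179 [[0.4626, 0.0019], [0.4833, 0.0026]]
234 185 178 [[0.463, -0.0128], [0.4866, -0.0121]]
239 184 178 [[0.4664, -0.0274], [0.4871, -0.0268]]
244 184 177 [[0.4668, -0.0422], [0.4905, -0.0414]]
249 183 176 [[0.4702, -0.0568], [0.4939, -0.0561]]
254 182 176 [[0.4736, -0.0714], [0.4943, -0.0708]]
259 181 179 [[0.477, -0.0861], [0.4858, -0.0858]]
[184 262] [191 181] [[ 0.4425  0.135   0.04  ]
 [ 0.4787 -0.0963  0.04  ]]
resin 199 [0.00625308 0.01150221 0.02502109 0.02722254]
tall [ 0.63086028 -0.29032319  0.02413005]
[[0.679, -0.311], [0.631, -0.281], [0.596, -0.333], [0.608, -0.339], [0.632, -0.305], [0.667, -0.323]]
[[ 0.902  0.431 -0.001]
 [ 0.431 -0.902  0.001]
 [-0.    -0.002 -1.   ]]
```

View pics/resin.png

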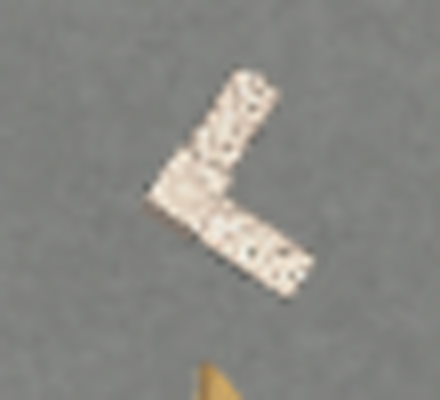

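The resin corner's block is at about (180,190) in the crop, with its arms pointing up-right and down-right. The pieces are all measured, so I'm moving to the right short rail first.

Request:
send_rows(deltas=[{"dx": 100,"dy": 150,"dz": -70,"rz": -20},{"dx": 100,"dy": 150,"dz": -70,"rz": -20},{"dx": 100,"dy": 150,"dz": -70,"rz": -20},{"dx": 100,"dy": 150,"dz": -70,"rz": -20},{"dx": 100,"dy": 150,"dz": -70,"rz": -20}], jaw=50, newtons=40)

```text
$.deltas[0]: bad value
```

Request:
send_rows(deltas=[{"dx": 24,"dy": 30,"dz": -20,"rz": -5},{"dx": 47,"dy": 60,"dz": -40,"rz": -9.2},{"dx": 47,"dy": 60,"dz": -70,"rz": -9.2},{"dx": 47,"dy": 60,"dz": -90,"rz": -9.2},{"dx": 47,"dy": 60,"dz": -90,"rz": -9.2}])

```text
$.deltas[0]: bad value
```

Request:
send_rows(deltas=[{"dx": 20,"dy": 29,"dz": -14,"rz": -4},{"dx": 40,"dy": 58,"dz": -28,"rz": -8},{"dx": 60,"dy": 87,"dz": -42,"rz": -12},{"dx": 80,"dy": 116,"dz": -56,"rz": -16},{"dx": 100,"dy": 145,"dz": -70,"rz": -20}], jaw=50, newtons=40)

```text
$.deltas[0]: bad value
```

Request:
send_rows(deltas=[{"dx": 20,"dy": 29,"dz": -14,"rx": 0,"ry": 0,"rz": -4},{"dx": 40,"dy": 58,"dz": -28,"rx": 0,"ry": 0,"rz": -8},{"dx": 60,"dy": 87,"dz": -42,"rx": 0,"ry": 0,"rz": -12},{"dx": 80,"dy": 116,"dz": -56,"rx": 0,"ry": 0,"rz": -16},{"dx": 100,"dy": 145,"dz": -70,"rx": 0,"ry": 0,"rz": -20}], jaw=50, newtons=40)

```text
clock: 0.52
tcp_pos: [0.3915, -0.4624, 0.1714]
orientation: [-3.138, -0.146, 0.0]
contact_force: [0.2, -0.1, -0.8]
grip_width: 0.0499
gripper_force: 0.0
```

Request:
send_rows(deltas=[{"dx": 47,"dy": 63,"dz": -80,"rx": 0,"ry": 0,"rz": -9},{"dx": 47,"dy": 63,"dz": -80,"rx": 0,"ry": 0,"rz": -9},{"dx": 47,"dy": 63,"dz": -80,"rx": 0,"ry": 0,"rz": -9},{"dx": 47,"dy": 63,"dz": -110,"rx": 0,"ry": 0,"rz": -9},{"dx": 47,"dy": 63,"dz": -125,"rx": 0,"ry": 0,"rz": -9}])

```text
clock: 0.93
tcp_pos: [0.4382, -0.3977, 0.044]
orientation: [-3.137, 0.088, 0.004]
contact_force: [-1.0, -0.0, -0.1]
grip_width: 0.05
gripper_force: 0.0
```

Run:
```python
from h import *
f=grab("side"); cv2.imwrite("pics/s1.png",cv2.resize(f["frame"][230:330,190:340],None,fx=5,fy=5,interpolation=cv2.INTER_CUBIC)); o=r.get_obs(); print(o["tcp_pos"],o["grip_width"])
```

```text
[ 0.43635266 -0.39778182  0.04216783] 0.0501165420382433
```

View pics/s1.png

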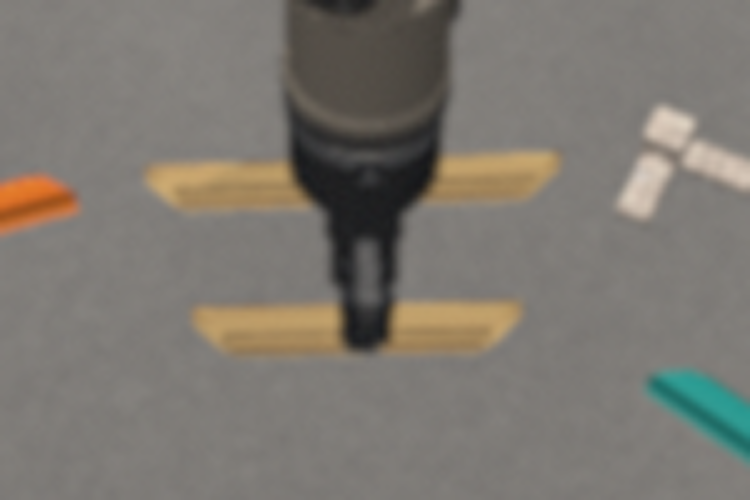

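The side crop shows the fingers over the middle of the short rail at about (365,330), with clear space around. Next I go down and grip.

Request:
send_rows(deltas=[{"dx": 1,"dy": -1,"dz": -15,"rx": 0,"ry": 0,"rz": 0},{"dx": 1,"dy": -1,"dz": -28,"rx": 0,"ry": 0,"rz": 0},{"dx": 1,"dy": -1,"dz": -28,"rx": 0,"ry": 0,"rz": 0},{"dx": 1,"dy": -1,"dz": -28,"rx": 0,"ry": 0,"rz": 0}])

```text
clock: 1.32
tcp_pos: [0.4385, -0.4019, 0.019]
orientation: [-3.139, 0.096, 0.002]
contact_force: [-0.2, 0.4, -0.8]
grip_width: 0.0499
gripper_force: 0.0
```

Request:
send_rows(deltas=[{"dx": 0,"dy": 0,"dz": 0,"rx": 0,"ry": 0,"rz": 0},{"dx": 0,"dy": 0,"dz": 0,"rx": 0,"ry": 0,"rz": 0},{"dx": 0,"dy": 0,"dz": 0,"rx": 0,"ry": 0,"rz": 0},{"dx": 0,"dy": 0,"dz": 0,"rx": 0,"ry": 0,"rz": 0},{"dx": 0,"dy": 0,"dz": 0,"rx": 0,"ry": 0,"rz": 0}], jaw=15)

```text
clock: 1.73
tcp_pos: [0.4396, -0.4026, 0.0205]
orientation: [3.139, -0.095, 0.002]
contact_force: [-0.4, 0.8, 7.0]
grip_width: 0.0224
gripper_force: 39.9
```

Request:
send_rows(deltas=[{"dx": 0,"dy": 0,"dz": 20,"rx": 0,"ry": 0,"rz": 0},{"dx": 0,"dy": 0,"dz": 55,"rx": 0,"ry": 0,"rz": 0},{"dx": 0,"dy": 0,"dz": 90,"rx": 0,"ry": 0,"rz": 0},{"dx": 0,"dy": 0,"dz": 120,"rx": 0,"ry": 0,"rz": 0},{"dx": 5,"dy": 25,"dz": 140,"rx": 0,"ry": 0,"rz": 2}])

```text
clock: 2.15
tcp_pos: [0.4431, -0.3828, 0.1632]
orientation: [3.135, -0.051, 0.005]
contact_force: [0.7, -0.5, -0.3]
grip_width: 0.0224
gripper_force: 39.4
```

Request:
send_rows(deltas=[{"dx": 6,"dy": 38,"dz": 0,"rx": 0,"ry": 0,"rz": 2},{"dx": 12,"dy": 76,"dz": 0,"rx": 0,"ry": 0,"rz": 4},{"dx": 18,"dy": 114,"dz": 0,"rx": 0,"ry": 0,"rz": 6},{"dx": 24,"dy": 152,"dz": 0,"rx": 0,"ry": 0,"rz": 8},{"dx": 30,"dy": 190,"dz": 0,"rx": 0,"ry": 0,"rz": 10.8}])

```text
clock: 2.57
tcp_pos: [0.4739, -0.1853, 0.1598]
orientation: [3.131, 0.258, 0.001]
contact_force: [0.5, 0.1, -0.7]
grip_width: 0.0223
gripper_force: 39.5
```

Request:
send_rows(deltas=[{"dx": 7,"dy": 38,"dz": 0,"rx": 0,"ry": 0,"rz": 0},{"dx": 14,"dy": 76,"dz": 0,"rx": 0,"ry": 0,"rz": 0},{"dx": 21,"dy": 114,"dz": 0,"rx": 0,"ry": 0,"rz": 0},{"dx": 28,"dy": 152,"dz": 0,"rx": 0,"ry": 0,"rz": 0},{"dx": 35,"dy": 190,"dz": 0,"rx": 0,"ry": 0,"rz": 0}])

```text
clock: 2.98
tcp_pos: [0.509, 0.0047, 0.1597]
orientation: [3.131, 0.255, 0.001]
contact_force: [0.3, -0.3, -0.9]
grip_width: 0.0228
gripper_force: 39.4
```

Request:
send_rows(deltas=[{"dx": 8,"dy": 35,"dz": 0,"rx": 0,"ry": 0,"rz": 0},{"dx": 16,"dy": 70,"dz": 0,"rx": 0,"ry": 0,"rz": 0},{"dx": 24,"dy": 105,"dz": 0,"rx": 0,"ry": 0,"rz": 0},{"dx": 24,"dy": 140,"dz": 0,"rx": 0,"ry": 0,"rz": 0},{"dx": 24,"dy": 140,"dz": -20,"rx": 0,"ry": 0,"rz": 0}])

```text
clock: 3.4
tcp_pos: [0.5353, 0.1533, 0.143]
orientation: [-3.123, -0.27, -0.013]
contact_force: [0.8, 1.2, -0.9]
grip_width: 0.0228
gripper_force: 39.5
```

Run:
```python
from h import *
o=r.get_obs(); print(o["clock"],o["tcp_pos"],o["grip_width"],R.from_rotvec(o["orientation"]).as_matrix().round(3).tolist())
f=grab("top"); g=grab("side")
cv2.imwrite("pics/c2.png",np.hstack([cv2.resize(f["frame"][100:250,150:290],(392,420)),cv2.resize(g["frame"][100:230,200:340],(400,420))]))
```

```text
3.4 [0.53527306 0.15327823 0.14298026] 0.022825964098218146 [[0.985, 0.172, 0.008], [0.172, -0.985, 0.008], [0.009, -0.006, -1.0]]
```

View pics/c2.png

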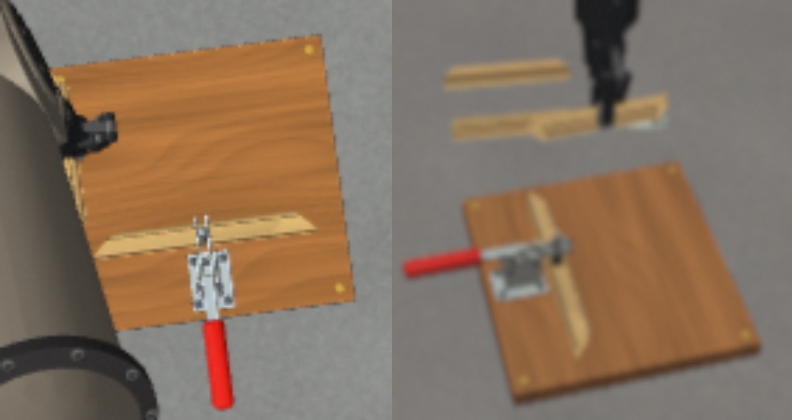

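The rail is held level over the left side of the board. In the side panel it is at (600,120). I let the arm settle, then lower.

Request:
send_rows(deltas=[{"dx": 0,"dy": 0,"dz": -30,"rx": 0,"ry": 0,"rz": 0},{"dx": 0,"dy": 0,"dz": -60,"rx": 0,"ry": 0,"rz": 0},{"dx": 0,"dy": 0,"dz": -70,"rx": 0,"ry": 0,"rz": 0},{"dx": 0,"dy": 0,"dz": -70,"rx": 0,"ry": 0,"rz": 0},{"dx": 0,"dy": 0,"dz": -70,"rx": 0,"ry": 0,"rz": 0}])

```text
clock: 3.92
tcp_pos: [0.5333, 0.1422, 0.0699]
orientation: [3.131, 0.254, -0.0]
contact_force: [0.1, -0.1, -0.4]
grip_width: 0.0225
gripper_force: 39.4
```

```bash
cat > st.py <<'E'
from h import *
o=r.get_obs(); M=R.from_rotvec(o["orientation"]).as_matrix(); print(round(float(o["clock"]),2),(o["tcp_pos"]*1000).round(1),"yaw_y",np.degrees(np.arctan2(M[1,1],M[0,1])).round(2),"tilt",(M[:2,2]).round(3),"F",o["contact_force"].round(1),"w",round(float(o["grip_width"])*1e3,1),"q7",round(float(o["joints"][6]),2))
E
python3 st.py
```

```text
3.92 [533.3 142.2  69.9] yaw_y -80.73 tilt [-0. -0.] F [ 0.1 -0.1 -0.4] w 22.5 q7 -1.89
```

Request:
send_rows(deltas=[{"dx": 0,"dy": 0,"dz": -15,"rx": 0,"ry": 0,"rz": 0},{"dx": 0,"dy": 0,"dz": -24,"rx": 0,"ry": 0,"rz": 0},{"dx": 0,"dy": 0,"dz": -29,"rx": 0,"ry": 0,"rz": 0},{"dx": 0,"dy": 0,"dz": -29,"rx": 0,"ry": 0,"rz": 0},{"dx": 0,"dy": 0,"dz": -29,"rx": 0,"ry": 0,"rz": 0}])

```text
clock: 4.33
tcp_pos: [0.5335, 0.143, 0.041]
orientation: [-3.131, -0.256, -0.001]
contact_force: [0.3, -0.4, -0.4]
grip_width: 0.0226
gripper_force: 39.5
```

```bash
python3 st.py
```

```text
4.33 [533.5 143.   41. ] yaw_y -80.67 tilt [0.001 0.   ] F [ 0.3 -0.4 -0.4] w 22.6 q7 -1.91
```

Request:
send_rows(deltas=[{"dx": 0,"dy": 0,"dz": -1.5,"rx": 0,"ry": 0,"rz": 0},{"dx": 0,"dy": 0,"dz": -1.5,"rx": 0,"ry": 0,"rz": 0}])

```text
clock: 4.5
tcp_pos: [0.5337, 0.1431, 0.0405]
orientation: [3.131, 0.256, 0.002]
contact_force: [-3.5, -0.6, 11.7]
grip_width: 0.0227
gripper_force: 41.0
```

Request:
send_rows(deltas=[{"dx": 0,"dy": 0,"dz": 0,"rx": 0,"ry": 0,"rz": 0},{"dx": 0,"dy": 0,"dz": 0,"rx": 0,"ry": 0,"rz": 0},{"dx": 0,"dy": 0,"dz": 2,"rx": 0,"ry": 0,"rz": 0},{"dx": 0,"dy": 0,"dz": 20,"rx": 0,"ry": 0,"rz": 0},{"dx": 0,"dy": 0,"dz": 50,"rx": 0,"ry": 0,"rz": 0}], jaw=50)

```text
clock: 4.92
tcp_pos: [0.5308, 0.1422, 0.0869]
orientation: [3.13, 0.256, -0.009]
contact_force: [0.3, -0.6, 0.4]
grip_width: 0.05
gripper_force: 0.0
```

Request:
send_rows(deltas=[{"dx": -10,"dy": 25,"dz": 20,"rx": 0,"ry": 0,"rz": -1},{"dx": -24,"dy": 60,"dz": 35,"rx": 0,"ry": 0,"rz": -2},{"dx": -38,"dy": 95,"dz": 35,"rx": 0,"ry": 0,"rz": -3},{"dx": -52,"dy": 130,"dz": 35,"rx": 0,"ry": 0,"rz": -4},{"dx": -66,"dy": 165,"dz": 35,"rx": 0,"ry": 0,"rz": -6.5}])

```text
clock: 5.33
tcp_pos: [0.4665, 0.3094, 0.1245]
orientation: [-3.14, -0.076, -0.001]
contact_force: [-0.0, -0.3, -0.0]
grip_width: 0.0501
gripper_force: 0.0
```

Request:
send_rows(deltas=[{"dx": -14,"dy": 35,"dz": 0,"rx": 0,"ry": 0,"rz": 0},{"dx": -28,"dy": 70,"dz": 0,"rx": 0,"ry": 0,"rz": 0},{"dx": -38,"dy": 97,"dz": 0,"rx": 0,"ry": 0,"rz": 0},{"dx": -38,"dy": 97,"dz": -30,"rx": 0,"ry": 0,"rz": 0},{"dx": -38,"dy": 97,"dz": -60,"rx": 0,"ry": 0,"rz": 0}])

```text
clock: 5.75
tcp_pos: [0.4286, 0.4093, 0.065]
orientation: [-3.135, -0.085, -0.005]
contact_force: [1.6, -1.2, -1.4]
grip_width: 0.05
gripper_force: 0.0
```

```bash
python3 st.py
python3 - <<'E'
from h import *
g=grab("side"); f=grab("top")
cv2.imwrite("pics/c3.png",np.hstack([cv2.resize(f["frame"][100:250,150:290],(392,420)),cv2.resize(g["frame"][80:230,190:340],(400,420))]))
E
```

```text
5.75 [428.6 409.3  65. ] yaw_y -86.9 tilt [0.003 0.005] F [ 1.6 -1.2 -1.4] w 50.0 q7 -2.51
```

View pics/c3.png

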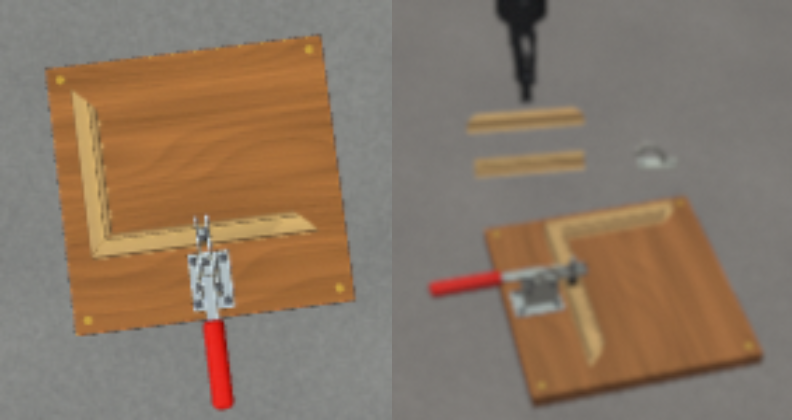

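The top panel shows the left short rail flat and snug against the clamped rail at (95,245). The gripper is above the left short rail. Next I grip that one.

Request:
send_rows(deltas=[{"dx": 0,"dy": 0,"dz": -20,"rx": 0,"ry": 0,"rz": 0},{"dx": 0,"dy": 0,"dz": -40,"rx": 0,"ry": 0,"rz": 0},{"dx": 0,"dy": 0,"dz": -43,"rx": 0,"ry": 0,"rz": 0},{"dx": 0,"dy": 0,"dz": -43,"rx": 0,"ry": 0,"rz": 0}])

```text
clock: 6.18
tcp_pos: [0.429, 0.4041, 0.0209]
orientation: [3.139, 0.077, -0.002]
contact_force: [0.5, 0.3, -0.3]
grip_width: 0.0503
gripper_force: 0.0
```

Request:
send_rows(deltas=[{"dx": 0,"dy": 0,"dz": 0,"rx": 0,"ry": 0,"rz": 0},{"dx": 0,"dy": 0,"dz": 0,"rx": 0,"ry": 0,"rz": 0},{"dx": 0,"dy": 0,"dz": 0,"rx": 0,"ry": 0,"rz": 0},{"dx": 0,"dy": 0,"dz": 0,"rx": 0,"ry": 0,"rz": 0},{"dx": 0,"dy": 0,"dz": 0,"rx": 0,"ry": 0,"rz": 0}], jaw=15)

```text
clock: 6.6
tcp_pos: [0.43, 0.4057, 0.0228]
orientation: [-3.139, -0.077, -0.003]
contact_force: [-1.0, -0.0, 5.9]
grip_width: 0.0225
gripper_force: 39.3
```

```bash
python3 st.py
```

```text
6.6 [430.  405.7  22.8] yaw_y -87.18 tilt [0.002 0.002] F [-1.  -0.   5.9] w 22.5 q7 -2.53
```

Request:
send_rows(deltas=[{"dx": 0,"dy": 0,"dz": 20,"rx": 0,"ry": 0,"rz": 0},{"dx": 0,"dy": 0,"dz": 55,"rx": 0,"ry": 0,"rz": 0},{"dx": 0,"dy": 0,"dz": 90,"rx": 0,"ry": 0,"rz": 0},{"dx": 0,"dy": 0,"dz": 120,"rx": 0,"ry": 0,"rz": 0},{"dx": 7,"dy": -22,"dz": 137,"rx": 0,"ry": 0,"rz": 1}])

```text
clock: 7.02
tcp_pos: [0.4352, 0.3891, 0.1631]
orientation: [-3.131, -0.115, -0.007]
contact_force: [0.9, 0.8, 0.4]
grip_width: 0.0225
gripper_force: 39.4
```

Request:
send_rows(deltas=[{"dx": 11,"dy": -38,"dz": 0,"rx": 0,"ry": 0,"rz": 1},{"dx": 22,"dy": -76,"dz": 0,"rx": 0,"ry": 0,"rz": 2},{"dx": 33,"dy": -114,"dz": 0,"rx": 0,"ry": 0,"rz": 3},{"dx": 44,"dy": -152,"dz": 0,"rx": 0,"ry": 0,"rz": 4},{"dx": 55,"dy": -190,"dz": 0,"rx": 0,"ry": 0,"rz": 5.3}])

```text
clock: 7.43
tcp_pos: [0.4915, 0.1912, 0.159]
orientation: [-3.131, -0.252, -0.003]
contact_force: [0.8, 1.0, 0.1]
grip_width: 0.0223
gripper_force: 39.4
```

Request:
send_rows(deltas=[{"dx": 11,"dy": -38,"dz": 0,"rx": 0,"ry": 0,"rz": 0},{"dx": 22,"dy": -76,"dz": 0,"rx": 0,"ry": 0,"rz": 0},{"dx": 33,"dy": -114,"dz": 0,"rx": 0,"ry": 0,"rz": 0},{"dx": 44,"dy": -152,"dz": 0,"rx": 0,"ry": 0,"rz": 0},{"dx": 55,"dy": -190,"dz": 0,"rx": 0,"ry": 0,"rz": 0}])

```text
clock: 7.85
tcp_pos: [0.5465, 0.001, 0.159]
orientation: [-3.132, -0.25, -0.003]
contact_force: [0.6, 0.2, -0.3]
grip_width: 0.0223
gripper_force: 39.4
```

Request:
send_rows(deltas=[{"dx": 10,"dy": -38,"dz": 0,"rx": 0,"ry": 0,"rz": 0},{"dx": 20,"dy": -76,"dz": 0,"rx": 0,"ry": 0,"rz": 0},{"dx": 20,"dy": -80,"dz": -30,"rx": 0,"ry": 0,"rz": 0},{"dx": 20,"dy": -80,"dz": -65,"rx": 0,"ry": 0,"rz": 0},{"dx": 20,"dy": -80,"dz": -80,"rx": 0,"ry": 0,"rz": 0}])

```text
clock: 8.27
tcp_pos: [0.5644, -0.0784, 0.0756]
orientation: [-3.132, -0.246, 0.004]
contact_force: [-0.7, 0.3, -1.2]
grip_width: 0.0221
gripper_force: 39.4
```

Request:
send_rows(deltas=[{"dx": 0,"dy": 0,"dz": -10,"rx": 0,"ry": 0,"rz": 0},{"dx": 0,"dy": 0,"dz": -10,"rx": 0,"ry": 0,"rz": 0}])

```text
clock: 8.43
tcp_pos: [0.565, -0.0769, 0.0665]
orientation: [-3.131, -0.251, 0.004]
contact_force: [0.1, -0.0, -0.7]
grip_width: 0.0219
gripper_force: 39.4
```

```bash
python3 st.py
```

```text
8.43 [565.  -76.9  66.5] yaw_y -80.85 tilt [-0.003  0.   ] F [ 0.1 -0.  -0.7] w 21.9 q7 -1.43
```

Request:
send_rows(deltas=[{"dx": 1,"dy": 0,"dz": -12,"rx": 0,"ry": 0,"rz": 0},{"dx": 1,"dy": 0,"dz": -20,"rx": 0,"ry": 0,"rz": 0},{"dx": 1,"dy": 0,"dz": -23,"rx": 0,"ry": 0,"rz": 0},{"dx": 1,"dy": 0,"dz": -23.5,"rx": 0,"ry": 0,"rz": 0},{"dx": 1,"dy": 0,"dz": -23.5,"rx": 0,"ry": 0,"rz": 0}])

```text
clock: 8.85
tcp_pos: [0.5672, -0.077, 0.0445]
orientation: [3.132, 0.251, 0.0]
contact_force: [-0.4, 0.0, -1.0]
grip_width: 0.0224
gripper_force: 39.4
```

```bash
python3 st.py
```

```text
8.85 [567.2 -77.   44.5] yaw_y -80.85 tilt [ 0. -0.] F [-0.4  0.  -1. ] w 22.4 q7 -1.44
```

Request:
send_rows(deltas=[{"dx": 0,"dy": 0,"dz": -2,"rx": 0,"ry": 0,"rz": 0},{"dx": 0,"dy": 0,"dz": -2,"rx": 0,"ry": 0,"rz": 0}])

```text
clock: 9.02
tcp_pos: [0.5677, -0.077, 0.0428]
orientation: [3.131, 0.25, 0.002]
contact_force: [0.5, 0.3, 0.6]
grip_width: 0.0226
gripper_force: 39.6
```

Request:
send_rows(deltas=[{"dx": 0,"dy": 0,"dz": 0,"rx": 0,"ry": 0,"rz": 0},{"dx": 0,"dy": 0,"dz": 0,"rx": 0,"ry": 0,"rz": 0},{"dx": 0,"dy": 0,"dz": 2,"rx": 0,"ry": 0,"rz": 0},{"dx": 0,"dy": 0,"dz": 30,"rx": 0,"ry": 0,"rz": 0},{"dx": 0,"dy": 0,"dz": 65,"rx": 0,"ry": 0,"rz": 0}], jaw=50)

```text
clock: 9.43
tcp_pos: [0.5647, -0.0769, 0.1057]
orientation: [-3.131, -0.251, 0.01]
contact_force: [0.8, 0.7, -0.2]
grip_width: 0.0497
gripper_force: 0.0
```

Request:
send_rows(deltas=[{"dx": -6,"dy": -12,"dz": 20,"rx": 0,"ry": 0,"rz": 7},{"dx": -12,"dy": -24,"dz": 30,"rx": 0,"ry": 0,"rz": 14},{"dx": -18,"dy": -36,"dz": 30,"rx": 0,"ry": 0,"rz": 21},{"dx": -24,"dy": -48,"dz": 30,"rx": 0,"ry": 0,"rz": 28},{"dx": -30,"dy": -60,"dz": 30,"rx": 0,"ry": 0,"rz": 35}])

```text
clock: 9.85
tcp_pos: [0.5368, -0.1376, 0.1379]
orientation: [2.907, 1.189, 0.001]
contact_force: [-0.3, 0.4, -0.7]
grip_width: 0.0499
gripper_force: 0.0
```

Request:
send_rows(deltas=[{"dx": -6,"dy": -12,"dz": 0,"rx": 0,"ry": 0,"rz": 7},{"dx": -12,"dy": -24,"dz": 0,"rx": 0,"ry": 0,"rz": 14},{"dx": -18,"dy": -36,"dz": 0,"rx": 0,"ry": 0,"rz": 21},{"dx": -24,"dy": -48,"dz": 0,"rx": 0,"ry": 0,"rz": 28},{"dx": -30,"dy": -60,"dz": 0,"rx": 0,"ry": 0,"rz": 35}])

```text
clock: 10.27
tcp_pos: [0.5066, -0.1977, 0.1375]
orientation: [2.416, 2.008, -0.0]
contact_force: [0.4, -0.6, 0.4]
grip_width: 0.0499
gripper_force: 0.0
```

Request:
send_rows(deltas=[{"dx": -6,"dy": -12,"dz": 0,"rx": 0,"ry": 0,"rz": 7},{"dx": -12,"dy": -24,"dz": 0,"rx": 0,"ry": 0,"rz": 14},{"dx": -18,"dy": -36,"dz": 0,"rx": 0,"ry": 0,"rz": 21},{"dx": -24,"dy": -48,"dz": 0,"rx": 0,"ry": 0,"rz": 28},{"dx": -30,"dy": -60,"dz": 0,"rx": 0,"ry": 0,"rz": 35}])

```text
clock: 10.68
tcp_pos: [0.4766, -0.2577, 0.1375]
orientation: [1.7, 2.642, -0.0]
contact_force: [-0.1, -0.4, 0.5]
grip_width: 0.0497
gripper_force: 0.0
```

Request:
send_rows(deltas=[{"dx": -6,"dy": -12,"dz": 0,"rx": 0,"ry": 0,"rz": 7},{"dx": -12,"dy": -24,"dz": 0,"rx": 0,"ry": 0,"rz": 14},{"dx": -18,"dy": -36,"dz": 0,"rx": 0,"ry": 0,"rz": 21},{"dx": -24,"dy": -42,"dz": 0,"rx": 0,"ry": 0,"rz": 28},{"dx": -32,"dy": -46,"dz": 0,"rx": 0,"ry": 0,"rz": 35}])

```text
clock: 11.1
tcp_pos: [0.4447, -0.3043, 0.1375]
orientation: [0.829, 3.03, -0.001]
contact_force: [-0.0, 0.4, -0.8]
grip_width: 0.0499
gripper_force: 0.0
```

Request:
send_rows(deltas=[{"dx": 0,"dy": 0,"dz": -5,"rx": 0,"ry": 0,"rz": 7},{"dx": 0,"dy": 0,"dz": -15,"rx": 0,"ry": 0,"rz": 14},{"dx": 0,"dy": 0,"dz": -25,"rx": 0,"ry": 0,"rz": 21},{"dx": 0,"dy": 0,"dz": -50,"rx": 0,"ry": 0,"rz": 28},{"dx": 0,"dy": 0,"dz": -80,"rx": 0,"ry": 0,"rz": 28.2}])

```text
clock: 11.52
tcp_pos: [0.4462, -0.3042, 0.058]
orientation: [0.064, 3.138, -0.003]
contact_force: [0.6, -0.7, 0.5]
grip_width: 0.0498
gripper_force: 0.0
```

```bash
python3 - <<'E'
from h import *
g=grab("side"); f=grab("top")
cv2.imwrite("pics/c4.png",np.hstack([cv2.resize(f["frame"][100:250,150:290],(392,420)),cv2.resize(g["frame"][220:340,190:340],(400,420))]))
E
python3 st.py
```

```text
11.62 [ 442.  -301.9   53.9] yaw_y 87.31 tilt [-0.006  0.004] F [-0.9 -0.   0. ] w 50.0 q7 1.56
```

View pics/c4.png

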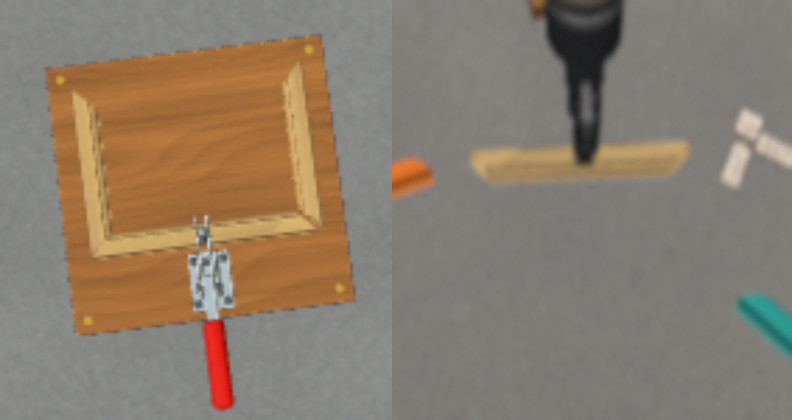

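Both short rails are in place with closed joints at (95,245) and (318,222) in the top panel. The gripper is over the middle of the long rail, and I grip it now.

Request:
send_rows(deltas=[{"dx": 0,"dy": 0,"dz": -20,"rx": 0,"ry": 0,"rz": 0},{"dx": 0,"dy": 0,"dz": -36,"rx": 0,"ry": 0,"rz": 0},{"dx": 0,"dy": 0,"dz": -36,"rx": 0,"ry": 0,"rz": 0},{"dx": 0,"dy": 0,"dz": -36,"rx": 0,"ry": 0,"rz": 0}])

```text
clock: 11.95
tcp_pos: [0.4452, -0.3031, 0.0221]
orientation: [-0.074, -3.14, 0.0]
contact_force: [-0.1, 0.5, 0.6]
grip_width: 0.0497
gripper_force: 0.0
```

Request:
send_rows(deltas=[{"dx": 0,"dy": 0,"dz": 0,"rx": 0,"ry": 0,"rz": 0},{"dx": 0,"dy": 0,"dz": 0,"rx": 0,"ry": 0,"rz": 0},{"dx": 0,"dy": 0,"dz": 0,"rx": 0,"ry": 0,"rz": 0},{"dx": 0,"dy": 0,"dz": 0,"rx": 0,"ry": 0,"rz": 0},{"dx": 0,"dy": 0,"dz": 0,"rx": 0,"ry": 0,"rz": 0}], jaw=15)

```text
clock: 12.37
tcp_pos: [0.446, -0.3035, 0.0231]
orientation: [0.073, 3.139, -0.002]
contact_force: [-1.3, -0.0, 6.5]
grip_width: 0.0223
gripper_force: 38.9
```

```bash
python3 st.py
python3 - <<'E'
from h import *
# placed short rails, from the top view
f=grab("top"); P=cloud(f); hsv=cv2.cvtColor(f["frame"],cv2.COLOR_BGR2HSV)
m=(cv2.inRange(hsv,(17,60,100),(24,200,255))>0)&(P[...,2]>.032)&(P[...,2]<.05)
for n,b in(("L",(172,190,125,195)),("R",(248,268,118,182))):
    k=np.zeros_like(m); k[b[2]:b[3],b[0]:b[1]]=1; k&=m
    v,u=np.nonzero(k); i=v.argmin(); print(n,k.sum(),"far tip",ray(f,[[u[i],v[i]-.5]],.04).round(4), [round(float(x),2) for x in [rail(f,k,.04)[2]]])
E
```

```text
12.37 [ 446.  -303.5   23.1] yaw_y 87.33 tilt [ 0.002 -0.002] F [-1.3 -0.   6.5] w 22.3 q7 1.52
L 433 far tip [[0.6156 0.1641 0.04  ]] [9.75]
R 453 far tip [[ 0.6529 -0.0752  0.04  ]] [4.14]
```

Request:
send_rows(deltas=[{"dx": 0,"dy": 0,"dz": 20,"rx": 0,"ry": 0,"rz": 0},{"dx": 0,"dy": 0,"dz": 55,"rx": 0,"ry": 0,"rz": 0},{"dx": 0,"dy": 0,"dz": 90,"rx": 0,"ry": 0,"rz": 0},{"dx": 0,"dy": 0,"dz": 120,"rx": 0,"ry": 0,"rz": 0},{"dx": 0,"dy": 0,"dz": 130,"rx": 0,"ry": 0,"rz": 0}])

```text
clock: 12.83
tcp_pos: [0.4474, -0.3039, 0.1566]
orientation: [0.073, 3.135, -0.006]
contact_force: [1.5, 1.1, -0.2]
grip_width: 0.0222
gripper_force: 39.4
```

Request:
send_rows(deltas=[{"dx": 15,"dy": 29,"dz": 0,"rx": 0,"ry": 0,"rz": -6},{"dx": 30,"dy": 58,"dz": 0,"rx": 0,"ry": 0,"rz": -12.5},{"dx": 45,"dy": 87,"dz": 0,"rx": 0,"ry": 0,"rz": -19},{"dx": 60,"dy": 116,"dz": 0,"rx": 0,"ry": 0,"rz": -25.5},{"dx": 76,"dy": 145,"dz": 0,"rx": 0,"ry": 0,"rz": -32}])

```text
clock: 13.25
tcp_pos: [0.5211, -0.1569, 0.1515]
orientation: [-0.945, -2.996, 0.001]
contact_force: [-0.6, -1.3, -0.7]
grip_width: 0.0223
gripper_force: 39.4
```

Request:
send_rows(deltas=[{"dx": 15,"dy": 29,"dz": 0,"rx": 0,"ry": 0,"rz": -6},{"dx": 30,"dy": 58,"dz": 0,"rx": 0,"ry": 0,"rz": -12.5},{"dx": 45,"dy": 87,"dz": 0,"rx": 0,"ry": 0,"rz": -19},{"dx": 60,"dy": 116,"dz": 0,"rx": 0,"ry": 0,"rz": -25.5},{"dx": 76,"dy": 145,"dz": 0,"rx": 0,"ry": 0,"rz": -32}])

```text
clock: 13.67
tcp_pos: [0.5972, -0.0116, 0.1513]
orientation: [-1.733, -2.62, 0.001]
contact_force: [0.1, -0.7, 0.5]
grip_width: 0.0221
gripper_force: 39.4
```

Request:
send_rows(deltas=[{"dx": 16,"dy": 29,"dz": 0,"rx": 0,"ry": 0,"rz": -7},{"dx": 33,"dy": 58,"dz": 0,"rx": 0,"ry": 0,"rz": -14.2},{"dx": 33,"dy": 58,"dz": -30,"rx": 0,"ry": 0,"rz": -14.2},{"dx": 33,"dy": 58,"dz": -60,"rx": 0,"ry": 0,"rz": -14.2},{"dx": 33,"dy": 58,"dz": -60,"rx": 0,"ry": 0,"rz": -14.2}])

```text
clock: 14.08
tcp_pos: [0.626, 0.045, 0.0859]
orientation: [-2.031, -2.388, 0.011]
contact_force: [-1.4, -1.3, -1.8]
grip_width: 0.022
gripper_force: 39.4
```

Request:
send_rows(deltas=[{"dx": 0,"dy": 0,"dz": 0,"rx": 0,"ry": 0,"rz": 0},{"dx": 0,"dy": 0,"dz": 0,"rx": 0,"ry": 0,"rz": 0},{"dx": 0,"dy": 0,"dz": 0,"rx": 0,"ry": 0,"rz": 0}])

```text
clock: 14.33
tcp_pos: [0.6313, 0.0446, 0.0934]
orientation: [2.037, 2.389, 0.003]
contact_force: [0.1, 0.4, -0.4]
grip_width: 0.0224
gripper_force: 39.5
```

```bash
python3 st.py
```

```text
14.33 [631.3  44.6  93.4] yaw_y 9.09 tilt [0.003 0.   ] F [ 0.1  0.4 -0.4] w 22.4 q7 -0.27
```

Request:
send_rows(deltas=[{"dx": 0,"dy": 0,"dz": -25,"rx": 0,"ry": 0,"rz": 0},{"dx": 0,"dy": 0,"dz": -38,"rx": 0,"ry": 0,"rz": 0},{"dx": 0,"dy": 0,"dz": -45,"rx": 0,"ry": 0,"rz": 0},{"dx": 0,"dy": 0,"dz": -48,"rx": 0,"ry": 0,"rz": 0},{"dx": 0,"dy": 0,"dz": -48,"rx": 0,"ry": 0,"rz": 0}])

```text
clock: 14.75
tcp_pos: [0.63, 0.0448, 0.0436]
orientation: [-2.038, -2.391, 0.001]
contact_force: [-0.0, -0.5, -1.0]
grip_width: 0.0223
gripper_force: 39.5
```

```bash
python3 st.py
```

```text
14.75 [630.   44.8  43.6] yaw_y 9.12 tilt [-0.001 -0.   ] F [-0.  -0.5 -1. ] w 22.3 q7 -0.3
```

Request:
send_rows(deltas=[{"dx": 0,"dy": 0,"dz": -1.5,"rx": 0,"ry": 0,"rz": 0},{"dx": 0,"dy": 0,"dz": -1.5,"rx": 0,"ry": 0,"rz": 0}])

```text
clock: 14.92
tcp_pos: [0.6307, 0.045, 0.0431]
orientation: [2.037, 2.39, 0.001]
contact_force: [-1.7, -0.4, 4.3]
grip_width: 0.0221
gripper_force: 40.3
```

Request:
send_rows(deltas=[{"dx": 0,"dy": 0,"dz": 0,"rx": 0,"ry": 0,"rz": 0},{"dx": 0,"dy": 0,"dz": 0,"rx": 0,"ry": 0,"rz": 0},{"dx": 0,"dy": 0,"dz": 2,"rx": 0,"ry": 0,"rz": 0},{"dx": 0,"dy": 0,"dz": 30,"rx": 0,"ry": 0,"rz": 0},{"dx": 0,"dy": 0,"dz": 65,"rx": 0,"ry": 0,"rz": 0}], jaw=50)

```text
clock: 15.33
tcp_pos: [0.6278, 0.0446, 0.1048]
orientation: [-2.034, -2.388, 0.007]
contact_force: [1.3, 0.3, -0.3]
grip_width: 0.05
gripper_force: 0.0
```

Request:
send_rows(deltas=[{"dx": 0,"dy": -38,"dz": 0,"rx": 0,"ry": 0,"rz": -5},{"dx": 0,"dy": -76,"dz": 0,"rx": 0,"ry": 0,"rz": -10},{"dx": 0,"dy": -114,"dz": 0,"rx": 0,"ry": 0,"rz": -15},{"dx": 0,"dy": -152,"dz": 0,"rx": 0,"ry": 0,"rz": -20},{"dx": 0,"dy": -190,"dz": 0,"rx": 0,"ry": 0,"rz": -25}])

```text
clock: 15.75
tcp_pos: [0.63, -0.1468, 0.1073]
orientation: [2.51, 1.888, 0.001]
contact_force: [0.4, 0.5, -0.5]
grip_width: 0.0503
gripper_force: 0.0
```

Request:
send_rows(deltas=[{"dx": 0,"dy": -37,"dz": 0,"rx": 0,"ry": 0,"rz": -5},{"dx": 0,"dy": -74,"dz": 0,"rx": 0,"ry": 0,"rz": -10},{"dx": 0,"dy": -111,"dz": 0,"rx": 0,"ry": 0,"rz": -16.6},{"dx": 0,"dy": -145,"dz": 0,"rx": 0,"ry": 0,"rz": -16.6},{"dx": 0,"dy": -145,"dz": -20,"rx": 0,"ry": 0,"rz": -16.6}])

```text
clock: 16.17
tcp_pos: [0.6306, -0.3022, 0.0908]
orientation: [2.752, 1.491, 0.002]
contact_force: [0.2, -1.7, 0.6]
grip_width: 0.0497
gripper_force: 0.0
```

Request:
send_rows(deltas=[{"dx": 0,"dy": 0,"dz": -20,"rx": 0,"ry": 0,"rz": 0},{"dx": 0,"dy": 0,"dz": -20,"rx": 0,"ry": 0,"rz": 0},{"dx": 0,"dy": 0,"dz": -20,"rx": 0,"ry": 0,"rz": 0}])

```text
clock: 16.42
tcp_pos: [0.6293, -0.2892, 0.0659]
orientation: [-2.751, -1.512, 0.002]
contact_force: [-0.3, 0.4, 1.1]
grip_width: 0.0499
gripper_force: 0.0
```

```bash
python3 - <<'E'
from h import *
g=grab("side"); f=grab("top"); np.savez("top5.npz",**{k:f[k] for k in("frame","z_map","R","t","f","cx","cy")})
cv2.imwrite("pics/c5.png",np.hstack([cv2.resize(f["frame"][100:250,150:290],(392,420)),cv2.resize(g["frame"][200:290,270:370],(400,420),interpolation=cv2.INTER_CUBIC)]))
E
python3 st.py
```

```text
16.52 [ 631.  -289.4   67.9] yaw_y -32.39 tilt [0.001 0.   ] F [ 1.  -1.3  0.6] w 50.2 q7 -0.36
```

View pics/c5.png

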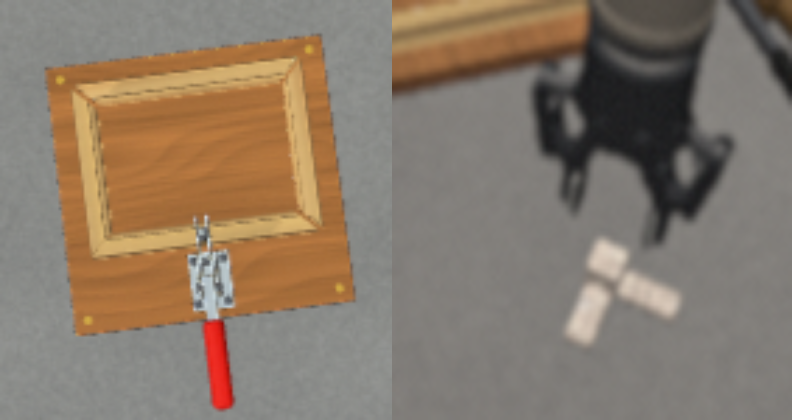

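The top panel shows the frame closed at all four corners. The side panel shows the open fingers on either side of the resin block at (605,258). Going down to grip above the arms.

Request:
send_rows(deltas=[{"dx": -1,"dy": -1,"dz": -20,"rx": 0,"ry": 0,"rz": 0},{"dx": -1,"dy": -1,"dz": -36,"rx": 0,"ry": 0,"rz": 0},{"dx": -1,"dy": -1,"dz": -42,"rx": 0,"ry": 0,"rz": 0},{"dx": -1,"dy": -1,"dz": -42,"rx": 0,"ry": 0,"rz": 0}])

```text
clock: 16.85
tcp_pos: [0.6287, -0.2903, 0.0243]
orientation: [-2.752, -1.513, 0.001]
contact_force: [-0.5, -0.4, -0.2]
grip_width: 0.05
gripper_force: 0.0
```

Request:
send_rows(deltas=[{"dx": 0,"dy": 0,"dz": 0,"rx": 0,"ry": 0,"rz": 0},{"dx": 0,"dy": 0,"dz": 0,"rx": 0,"ry": 0,"rz": 0},{"dx": 0,"dy": 0,"dz": 0,"rx": 0,"ry": 0,"rz": 0},{"dx": 0,"dy": 0,"dz": 0,"rx": 0,"ry": 0,"rz": 0},{"dx": 0,"dy": 0,"dz": 0,"rx": 0,"ry": 0,"rz": 0}], jaw=15)

```text
clock: 17.27
tcp_pos: [0.6303, -0.2913, 0.0266]
orientation: [2.752, 1.511, 0.003]
contact_force: [-0.9, 1.3, 7.4]
grip_width: 0.0227
gripper_force: 40.0
```

```bash
python3 st.py
python3 - <<'E'
from h import *
# corners of the finished frame (outer tips) at z=.04
f=dict(np.load("top5.npz")); P=cloud(f); hsv=cv2.cvtColor(f["frame"],cv2.COLOR_BGR2HSV)
m=((cv2.inRange(hsv,(17,60,100),(24,200,255))>0)&(P[...,2]>.032)&(P[...,2]<.05)).astype(np.uint8)
m=cv2.morphologyEx(m,cv2.MORPH_CLOSE,np.ones((3,3))); c=max(cv2.findContours(m,0,1)[0],key=cv2.contourArea)
b=cv2.minAreaRect(c); q=ray(f,cv2.boxPoints(b),.04)[:,:2]; print(q.round(4).tolist(),q.mean(0),[np.linalg.norm(q[i]-q[i-1]).round(4) for i in range(4)])
E
```

```text
17.27 [ 630.3 -291.3   26.6] yaw_y -32.46 tilt [ 0.003 -0.001] F [-0.9  1.3  7.4] w 22.7 q7 -0.37
[[0.6224, 0.1687], [0.6617, -0.0742], [0.4773, -0.103], [0.439, 0.1376]] [0.55010409 0.03230528] [np.float64(0.1861), np.float64(0.2461), np.float64(0.1866), np.float64(0.2437)]
```

Request:
send_rows(deltas=[{"dx": 0,"dy": 0,"dz": 15,"rx": 0,"ry": 0,"rz": 0},{"dx": 0,"dy": 0,"dz": 45,"rx": 0,"ry": 0,"rz": 0},{"dx": 0,"dy": 0,"dz": 75,"rx": 0,"ry": 0,"rz": 0},{"dx": 0,"dy": 0,"dz": 95,"rx": 0,"ry": 0,"rz": 0},{"dx": 0,"dy": 16,"dz": 100,"rx": 0,"ry": 0,"rz": -2}])

```text
clock: 17.68
tcp_pos: [0.6305, -0.2803, 0.1305]
orientation: [2.776, 1.453, 0.005]
contact_force: [1.1, -1.1, 0.5]
grip_width: 0.0224
gripper_force: 39.3
```

Request:
send_rows(deltas=[{"dx": -2,"dy": 37,"dz": 0,"rx": 0,"ry": 0,"rz": -4},{"dx": -4,"dy": 74,"dz": 0,"rx": 0,"ry": 0,"rz": -8},{"dx": -6,"dy": 111,"dz": 0,"rx": 0,"ry": 0,"rz": -12},{"dx": -8,"dy": 148,"dz": 0,"rx": 0,"ry": 0,"rz": -16},{"dx": -9,"dy": 185,"dz": 0,"rx": 0,"ry": 0,"rz": -20}])

```text
clock: 18.1
tcp_pos: [0.6196, -0.0885, 0.1259]
orientation: [2.993, 0.953, 0.001]
contact_force: [0.9, 0.2, -0.2]
grip_width: 0.0228
gripper_force: 39.3
```

Request:
send_rows(deltas=[{"dx": -2,"dy": 37,"dz": 0,"rx": 0,"ry": 0,"rz": -4},{"dx": -4,"dy": 74,"dz": 0,"rx": 0,"ry": 0,"rz": -8},{"dx": -6,"dy": 111,"dz": 0,"rx": 0,"ry": 0,"rz": -12},{"dx": -8,"dy": 148,"dz": 0,"rx": 0,"ry": 0,"rz": -16},{"dx": -9,"dy": 185,"dz": 0,"rx": 0,"ry": 0,"rz": -20}])

```text
clock: 18.52
tcp_pos: [0.6106, 0.0967, 0.1259]
orientation: [-3.113, -0.419, -0.001]
contact_force: [0.4, -0.0, -0.5]
grip_width: 0.0229
gripper_force: 39.3
```

Request:
send_rows(deltas=[{"dx": 0,"dy": 35,"dz": 0,"rx": 0,"ry": 0,"rz": -3},{"dx": 0,"dy": 60,"dz": 0,"rx": 0,"ry": 0,"rz": -6.5},{"dx": 0,"dy": 60,"dz": -25,"rx": 0,"ry": 0,"rz": -6.5},{"dx": 0,"dy": 60,"dz": -45,"rx": 0,"ry": 0,"rz": -6.5},{"dx": 0,"dy": 60,"dz": -45,"rx": 0,"ry": 0,"rz": -6.5}])

```text
clock: 18.93
tcp_pos: [0.6083, 0.155, 0.077]
orientation: [3.13, 0.25, -0.009]
contact_force: [-0.9, 0.5, -1.7]
grip_width: 0.0227
gripper_force: 39.4
```

Request:
send_rows(deltas=[{"dx": 0,"dy": 0,"dz": 0,"rx": 0,"ry": 0,"rz": 0},{"dx": 0,"dy": 0,"dz": 0,"rx": 0,"ry": 0,"rz": 0},{"dx": 0,"dy": 0,"dz": 0,"rx": 0,"ry": 0,"rz": 0}])

```text
clock: 19.18
tcp_pos: [0.6122, 0.1547, 0.0816]
orientation: [-3.131, -0.246, -0.004]
contact_force: [0.3, 0.8, -0.9]
grip_width: 0.0221
gripper_force: 39.4
```

```bash
python3 st.py;  python3 - <<'E'
from h import *
g=grab("side"); f=grab("top")
cv2.imwrite("pics/c6.png",np.hstack([cv2.resize(f["frame"][90:220,150:290],(392,420)),cv2.resize(g["frame"][120:210,220:320],(400,420),interpolation=cv2.INTER_CUBIC)]))
E
```

```text
19.18 [612.2 154.7  81.6] yaw_y -81.01 tilt [0.003 0.001] F [ 0.3  0.8 -0.9] w 22.1 q7 -1.8
```

View pics/c6.png

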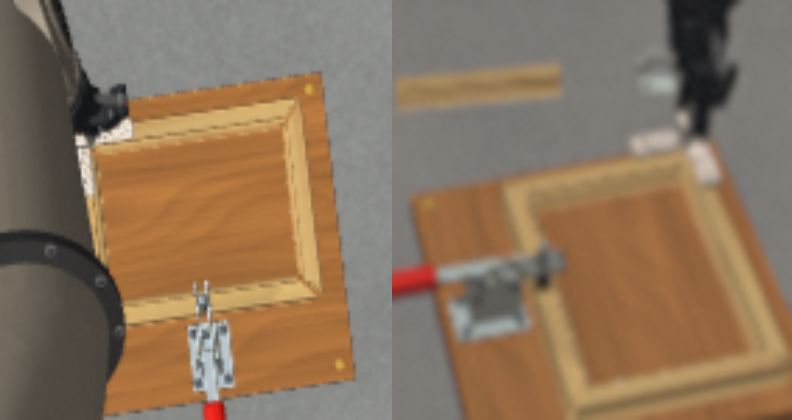

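The resin corner is held above the far left joint at about (100,130) in the top panel, with its arms along both rails. Lowering the last 14 mm.

Request:
send_rows(deltas=[{"dx": 0,"dy": 0,"dz": -6,"rx": 0,"ry": 0,"rz": 0},{"dx": 0,"dy": 0,"dz": -10,"rx": 0,"ry": 0,"rz": 0},{"dx": 0,"dy": 0,"dz": -13,"rx": 0,"ry": 0,"rz": 0},{"dx": 0,"dy": 0,"dz": -14,"rx": 0,"ry": 0,"rz": 0},{"dx": 0,"dy": 0,"dz": -14,"rx": 0,"ry": 0,"rz": 0}])

```text
clock: 19.7
tcp_pos: [0.611, 0.1549, 0.0665]
orientation: [3.132, 0.247, -0.001]
contact_force: [-3.0, -1.4, 9.1]
grip_width: 0.0228
gripper_force: 40.4
```

```bash
python3 st.py
```

```text
19.7 [611.  154.9  66.5] yaw_y -80.97 tilt [-0. -0.] F [-3.  -1.4  9.1] w 22.8 q7 -1.81
```

Request:
send_rows(deltas=[{"dx": 0,"dy": 0,"dz": 1,"rx": 0,"ry": 0,"rz": 0},{"dx": 0,"dy": 0,"dz": 1,"rx": 0,"ry": 0,"rz": 0},{"dx": 0,"dy": 0,"dz": 4,"rx": 0,"ry": 0,"rz": 0},{"dx": 0,"dy": 0,"dz": 30,"rx": 0,"ry": 0,"rz": 0},{"dx": 0,"dy": 0,"dz": 65,"rx": 0,"ry": 0,"rz": 0}], jaw=45)

```text
clock: 20.12
tcp_pos: [0.6086, 0.1542, 0.1283]
orientation: [3.13, 0.248, -0.011]
contact_force: [0.6, 0.5, 1.3]
grip_width: 0.0448
gripper_force: 0.0
```

Request:
send_rows(deltas=[{"dx": 0,"dy": 0,"dz": 30,"rx": 0,"ry": 0,"rz": 0},{"dx": 0,"dy": -35,"dz": 50,"rx": 0,"ry": 0,"rz": 0},{"dx": 0,"dy": -75,"dz": 50,"rx": 0,"ry": 0,"rz": 0},{"dx": 0,"dy": -115,"dz": 50,"rx": 0,"ry": 0,"rz": 0},{"dx": 0,"dy": -155,"dz": 50,"rx": 0,"ry": 0,"rz": 0}])

```text
clock: 20.53
tcp_pos: [0.6111, -0.0015, 0.1816]
orientation: [3.132, 0.249, 0.002]
contact_force: [-0.1, -1.3, 0.1]
grip_width: 0.0449
gripper_force: 0.0
```

Request:
send_rows(deltas=[{"dx": -10,"dy": -38,"dz": 0,"rx": 0,"ry": 0,"rz": 0},{"dx": -20,"dy": -76,"dz": 0,"rx": 0,"ry": 0,"rz": 0},{"dx": -30,"dy": -114,"dz": 0,"rx": 0,"ry": 0,"rz": 0},{"dx": -40,"dy": -152,"dz": 0,"rx": 0,"ry": 0,"rz": 0},{"dx": -50,"dy": -190,"dz": 0,"rx": 0,"ry": 0,"rz": 0}])

```text
clock: 20.95
tcp_pos: [0.5602, -0.1918, 0.1809]
orientation: [-3.132, -0.248, -0.0]
contact_force: [1.0, -0.2, 0.2]
grip_width: 0.0451
gripper_force: 0.0
```

Request:
send_rows(deltas=[{"dx": 0,"dy": -38,"dz": 0,"rx": 0,"ry": 0,"rz": 0},{"dx": 0,"dy": -60,"dz": 0,"rx": 0,"ry": 0,"rz": 0},{"dx": 0,"dy": -60,"dz": 0,"rx": 0,"ry": 0,"rz": 0},{"dx": 0,"dy": -60,"dz": 0,"rx": 0,"ry": 0,"rz": 0}])

```text
clock: 21.28
tcp_pos: [0.5605, -0.2517, 0.1806]
orientation: [3.132, 0.242, -0.001]
contact_force: [-1.2, 1.2, -0.2]
grip_width: 0.0447
gripper_force: 0.0
```

```bash
python3 st.py;  python3 - <<'E'
from h import *
f=grab("top"); P=cloud(f); np.savez("top6.npz",**{k:f[k] for k in("frame","z_map","R","t","f","cx","cy")})
cv2.imwrite("pics/c7.png",cv2.resize(f["frame"][100:225,100:285],(800,540),interpolation=cv2.INTER_CUBIC))
k=P[...,2]>.056; k[:, :160]=0; k[:,215:]=0; k[:105]=0;k[160:]=0
print(k.sum(),np.nanmedian(P[k],0).round(4))
E
```

```text
21.28 [ 560.5 -251.7  180.6] yaw_y -81.15 tilt [-0. -0.] F [-1.2  1.2 -0.2] w 44.7 q7 -1.08
79 [0.6113 0.1533 0.063 ]
```

View pics/c7.png

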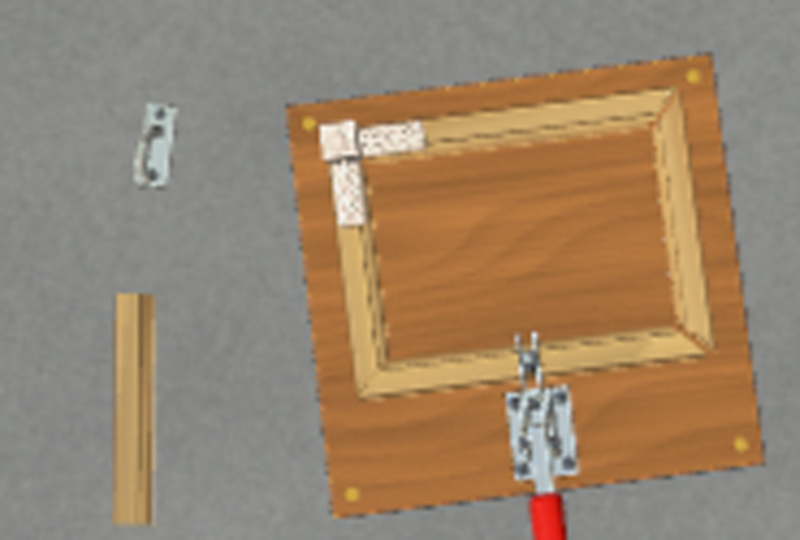

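The picture shows the frame closed at all four corners. The resin block is on the far left joint at (338,140), its arms lie along both rails, and the offcut and hook are where they were. The block measures (0.611, 0.153) with its top at z 0.063, against a target of (0.612, 0.1545).

```bash
python3 -c "
from bench import r
print(r.hand_in())"
```

```text
the job is handed in; nothing more can be done
None
```

The job is handed in (no verdict was returned): the frame lies dry on the board with all four corners closed in the last top view, the resin corner sits on the far left joint about 1–2 mm from where I aimed it, and the offcut and wall hook were not touched.

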